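Unscrew an ampoule's plunger tap two full turns with a fingertip

ROBOT

A 6-joint arm with a two-finger parallel gripper is mounted at the origin on the work surface. World frame = base frame: x ahead of the robot, y to its left, z up, the work surface at z = 0. Lengths are in m, angles in rad, forces in N, time in s.
With the tool pointing down it reaches from about 0.35 to 0.775 m from the base axis. Payload 5.5 kg.
Tool frame: the origin (TCP) lies at the very end of the fingers, on their centre line; the grasp point (between the pads) lies 19 mm behind it; x points along the fingers, y is the direction in which the jaws open and shut, and the axes are right-handed (so a half turn about x gives the same grasp; the last joint's range is limited). The gripper opens to 85 mm and grips with 20 to 120 N. Pads are 22 mm wide; open, the fingers measure 114 mm over their backs; the gripper's body (76 mm by 85 mm) begins 54 mm behind the grasp point. The pads swing forward as they close: fully open they stand 13 mm farther back than shut.
Start: joints at [-1.4, 0.313, 0.046, 1.304, 0, 1.431], TCP at [0.176, -0.547, 0.231] pointing down, gripper open.
Joint ranges: [-2.76, 2.76], [-0.86, 1.69], [-1.03, 1.26], [-2.2, 2.34], [-1.47, 1.5], [-3.14, 3.14]. Speed limits (rad/s): [2.57, 2.57, 3.14, 3.14, 3.14, 3.14].

INTERFACE

Orientations are given as a unit quaternion [w, x, y, z].
In Python, from workcell import readout, cams, env, finder gives the robot as it stands.
- The arm moves only by the tool drive_tool, never from a script. Its argument "moves" is a list that holds one entry, the list of rows, each a list of 7 numbers: the shift along the tool's x, y, z in m, then the turn, a rotation vector about the tool's x, y, z in rad, then the closure in counts, from 0 (fully open) to 255 (shut). A call has exactly 5 rows; each row is the pose to reach, as a shift and turn from the pose measured when the call began, along the tool's axes at that moment; what a row does not reach only later rows make up. A row lasts 1/8 s, in which the tool goes at most 62.5 mm and 10.7 degrees, less where a joint would pass 70% of its speed; a pose out of reach is approached as far as the arm can. A call with a gripper value outside its range is refused whole. The fingers move at their own pace and stop on an object; "squeeze" is the grip in N (left out, the last holds). Time passes only in rows, so rows that repeat a pose let the fingers close, or fill a call up. It gives the time, the measured TCP pose, the force and the opening at its end, in the units of the state.
- readout.get_state(): the state, without advancing time (a new reading comes with each control period).
- cams.read_camera(name): name is "side" or "top"; returns the picture (480x640x3 uint8, blue, green, red); there is no depth.
- cams.camera_params(name): a dict with "mtx" (3x3 intrinsics, pixels), "dist" ([k1, k2, p1, p2, k3] as OpenCV has them; the pictures are not rectified), "R" (3x3) and "t" (3): a world point X has camera coordinates R X + t. Camera axes: x right, y down, z forward; pixel columns grow to the right and rows downward; lengths in m; the calibration is good to about 2 mm. A picture is of the moment at which its call begins. camera_params takes no time and is no camera call.
- env.hand_in(): hands the job in, once; it reports no verdict.
Trained networks look in the newest picture that a camera, given by its name, has taken for a name from the list of things; names that differ only in an ending like _2 or _b are one class to them, and where a whole thing is asked for, a point or a joint stands for the part that bears it (a point fixed in the world has none). Each returns a list of dicts, best first, with "conf" (0 to 1); they miss things now and then, are a little off and sometimes report something else, mostly with a low value. They report only what shows in the picture. A call takes as long as a camera call.
- finder.regions_of(camera, name): "pixels" (480x640 bool, what is visible of it) and "point" ([column, row] in pixels, amid what is visible of it).
The state is a dict: "clock": time; "joint_pos": joint angles; "qvel": joint speeds; "tau": joint torques, N m; "tcp_pos": TCP position; "orientation": TCP orientation; "wrist_force": force on the tool from outside, world axes, zero at the start; "ft_torque": the same for the moment, N m; "finger_gap": finger opening in m.
Only numpy, scipy, OpenCV 4.12 (cv2) and the standard library are available. Lean on these libraries where they do the work, as an engineer would, in place of code of your own. Each camera call takes 0.05 s, during which the arm holds its last target.

TASK

Open the tap of the round-bulb glass ampoule by two full turns from shut (anticlockwise seen from above, to within a quarter of a turn): roll a fingertip along the outside of the tap knob's knurled rim, stroke after stroke, then draw the hand clear. Do not take the knob between the fingers, leave the tap of the slim straight tube shut, do not lean on the glass, and leave the amber bottle, the vial and the beaker standing where they are.

Things in the scene. Friction and masses are not known exactly. Their poses are not given: they have to be found in the camera images.
- bulb_tap (a joint): how far the round-bulb ampoule's tap is unscrewed, rad: 0 is shut (the start), 6.28 is one full turn open, grows anticlockwise seen from above; end stop at 22. It stays where it is left; turning it takes about 0.04 N m plus 0.006 N m per rad/s, so about 2 to 3 N along the rim
- bulb_rim (a point): centre of the round-bulb ampoule's tap knob: on its upright axis at half height, 200 mm above the work surface when shut. Dark plastic cylinder, 36 mm in diameter over 24 upright ridges, 24 mm high (12 mm above and below this point), a white index line on top from the middle to the edge; it rises 2 mm a turn as it unscrews. Nothing within 60 mm of it at its height or above
- bulb_knob: the same knob as a  origin on its axis at its underside, 188 mm above the work surface when shut; x and y turn with the knob, z up; the white index line points to its -x
- bulb_stand: retort stand holding the round-bulb ampoule, fixed: origin on the work surface straight below the tap's axis. Its own +x points from the ampoule to the steel rod (12 mm thick, 412 mm high, 125 mm from the tap's axis); grey base plate 12 mm thick from x = -53 to 162 mm, y = -68 to 68 mm; clamp at 128 mm height between rod and neck
- bulb_glass: the round-bulb clear glass ampoule, fixed: origin on the work surface straight below the tap's axis; bulb 90 mm in diameter, 22 to 112 mm high, neck 26 mm, tap barrel 29 mm thick up to 176 mm, threaded collar 32 mm thick from 176 to 185 mm height (just under the knob), side arm 9 mm thick reaching 58 mm from the axis along the stand's +y at 158 mm height
- tube_tap (a joint): the same for the tap of the slim straight tube: 0 is shut and must stay so
- tube_rim (a point): centre of the slim tube's tap knob, the same knob as the other at the same height (200 mm)
- tube_stand: the same stand, holding the slim straight tube ampoule, fixed; origin on the work surface straight below that tap's axis, +x towards its rod
- tube_glass: the slim clear glass ampoule, fixed: a straight tube 34 mm in diameter from 22 to 146 mm height, with the same barrel, collar and side arm as the other; origin on the work surface straight below the tap's axis
- amber_bottle: loose amber glass bottle with black cap, 46 mm in diameter, 85 mm high; origin at the centre of its underside
- vial: loose small clear glass vial with white cap, 27 mm in diameter, 55 mm high; origin at the centre of its underside
- beaker: loose small glass beaker, 52 mm in diameter, 60 mm high; origin at the centre of its underside

How it is judged:
By the outcome, as a careful person would: the job done as asked, in the order asked, and still so for the second after the job is handed in, with the robot touching nothing.
It also fails if it takes over 61 s, if anything falls off the work surface, if the arm or the gripper's body presses on something with over 40 N, if the wrist force passes 120 N, or if a joint passes its speed limit or range.

## Working session

There is one attempt and no reset: what is moved stays moved. The work goes in short steps, Python scripts to look and compute and a tool call to move; the robot and the scene stay as the last step left them, time stands still between calls to the robot, and variables do not carry over. Pictures are saved under pics/ and viewed, and the job is handed in when it is done.

Besides the shell and the picture viewer there is one more tool, called after ">>>" as name([rows], argument=value, ...), one row to a line, values as JSON. drive_tool: Moves the arm, as the interface text tells. Its arguments: {"type":"object","properties":{"moves":{"type":"array"},"squeeze":{"type":"number"}},"required":["moves"]}

```bash
ls; mkdir -p pics; python3 - <<'E'
from workcell import readout, cams, finder
import cv2, numpy as np
s=readout.get_state(); print(s)
for c in ["top","side"]:
    im=cams.read_camera(c); cv2.imwrite(f"pics/{c}0.png",im)
    p=cams.camera_params(c); print(c,p)
E
```

```text
pics
{'clock': 0.0, 'joint_pos': array([-1.39964621e+00,  3.13984555e-01,  4.49477705e-02,  1.30356541e+00,
        2.73949806e-05,  1.43120963e+00]), 'qvel': array([-0.00061095,  0.00162457,  0.00267501,  0.00103788, -0.00114884,
        0.0015533 ]), 'tau': array([ 6.60742589e-04, -4.80626392e+01,  2.98532653e+01,  1.93888927e-02,
       -2.83114366e-05, -1.19567468e-05]), 'tcp_pos': array([ 0.17573043, -0.54695292,  0.2304051 ]), 'orientation': array([-0.10878199, -0.69858871, -0.11005908,  0.6985895 ]), 'wrist_force': array([-0.12267631,  0.25650574,  0.71351355]), 'ft_torque': array([ 0.02317587,  0.01058091, -0.0021841 ]), 'finger_gap': 0.08532619940403047}
top {'mtx': array([[440.8888134 ,   0.        , 325.86612123],
       [  0.        , 440.8888134 , 236.5502257 ],
       [  0.        ,   0.        ,   1.        ]]), 'dist': array([-0.02479728,  0.        ,  0.        ,  0.        ,  0.        ]), 'R': array([[ 0.1595895 , -0.98718111,  0.00215421],
       [-0.96677896, -0.15673189, -0.20192462],
       [ 0.1996738 ,  0.03014241, -0.9793987 ]]), 't': array([-0.06388297,  0.53339202,  0.70143281])}
side {'mtx': array([[434.52619158,   0.        , 324.44494813],
       [  0.        , 434.52619158, 236.36946994],
       [  0.        ,   0.        ,   1.        ]]), 'dist': array([-0.03651392,  0.        ,  0.        ,  0.        ,  0.        ]), 'R': array([[ 0.99818541, -0.05691681, -0.01965627],
       [-0.04989329, -0.59901006, -0.79918559],
       [ 0.03371279,  0.79871611, -0.60076286]]), 't': array([-0.5148939 ,  0.1372272 ,  0.83186327])}
```

View pics/top0.png

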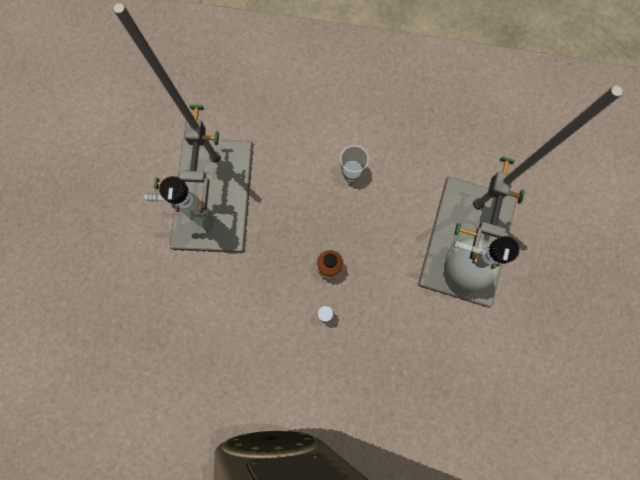

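View pics/side0.png

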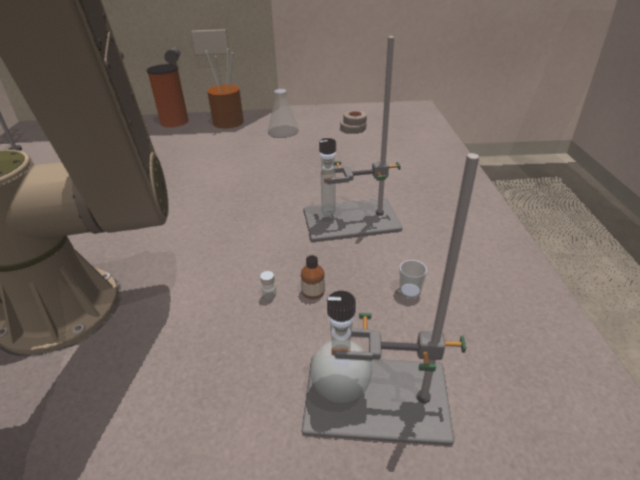

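```bash
cat > h.py <<'E'
from workcell import readout, cams, finder
import cv2, numpy as np
from scipy.spatial.transform import Rotation as Ro
def ray(c,px):
    p=cams.camera_params(c)
    u=cv2.undistortPoints(np.array([[px]],float),p["mtx"],p["dist"])[0,0]
    d=p["R"].T@np.array([u[0],u[1],1]); o=-p["R"].T@p["t"]
    return o,d
def atz(c,px,z):
    o,d=ray(c,px); return o+d*(z-o[2])/d[2]
def proj(c,X):
    p=cams.camera_params(c)
    return cv2.projectPoints(np.array(X,float).reshape(-1,1,3),cv2.Rodrigues(p["R"])[0],p["t"],p["mtx"],p["dist"])[0][:,0]
def tri(px1,px2):
    o1,d1=ray("top",px1);o2,d2=ray("side",px2)
    A=np.stack([d1,-d2],1); s=np.linalg.lstsq(A,o2-o1,rcond=None)[0]
    a=o1+d1*s[0];b=o2+d2*s[1]; return (a+b)/2,np.linalg.norm(a-b)
def rot(q): return Ro.from_quat([q[1],q[2],q[3],q[0]])
E
python3 - <<'E'
from h import *
for n,z in [("bulb_rim",.2),("bulb_knob",.2),("tube_rim",.2),("amber_bottle",.04),("vial",.027),("beaker",.03),("bulb_stand",0.006)]:
    for c in ["top","side"]:
        for r in finder.regions_of(c,n)[:2]:
            px=r["point"]; ys,xs=np.nonzero(r["pixels"])
            print(n,c,round(r["conf"],2),np.round(px,1),"cen",xs.mean().round(1),ys.mean().round(1),"bb",xs.min(),xs.max(),ys.min(),ys.max(),len(xs),np.round(atz(c,[xs.mean(),ys.mean()],z),4))
E
```

```text
bulb_rim top 0.9 [504.2 246.3] cen 503.4 249.3 bb 489 517 237 262 592 [ 0.5285 -0.2263  0.2   ]
bulb_rim top 0.65 [171.8 190.4] cen 173.7 189.6 bb 160 188 176 203 620 [0.5396 0.2406 0.2   ]
bulb_rim side 0.95 [341.5 309.1] cen 340.9 306.2 bb 326 356 291 322 819 [ 0.5275 -0.2286  0.2   ]
bulb_knob top 0.71 [505.8 245.7] cen 503.5 249.3 bb 489 518 236 262 626 [ 0.5285 -0.2264  0.2   ]
bulb_knob side 0.58 [339.6 303.6] cen 340.7 306.0 bb 327 354 291 321 727 [ 0.5272 -0.2281  0.2   ]
tube_rim top 0.87 [175.  185.4] cen 173.7 189.3 bb 159 188 176 203 628 [0.5399 0.2406 0.2   ]
tube_rim side 0.71 [329.3 147.6] cen 327.3 145.8 bb 319 336 138 154 264 [0.5394 0.2378 0.2   ]
amber_bottle top 0.74 [328.1 262.8] cen 329.2 264.0 bb 316 342 250 278 617 [0.4928 0.0092 0.04  ]
amber_bottle side 0.7 [312.4 276.7] cen 312.4 279.2 bb 301 324 256 298 819 [ 0.4937 -0.001   0.04  ]
amber_bottle side 0.66 [341.9 309.8] cen 340.7 306.2 bb 326 355 291 322 805 [ 0.5411 -0.0752  0.04  ]
vial top 0.49 [324.8 311.5] cen 324.3 313.7 bb 316 332 306 322 217 [0.4083 0.0041 0.027 ]
vial side 0.42 [340.6 367.7] cen 340.0 367.0 bb 310 371 318 402 3168 [ 0.5298 -0.1932  0.027 ]
beaker top 0.63 [354.3 160.6] cen 353.2 161.7 bb 340 368 145 180 767 [ 0.6885 -0.0042  0.03  ]
beaker side 0.57 [409.3 279.9] cen 411.6 278.5 bb 399 426 260 298 907 [ 0.6842 -0.0032  0.03  ]
bulb_stand top 0.71 [480.  235.5] cen 484.3 223.9 bb 418 622 86 306 10919 [ 0.617  -0.2611  0.006 ]
bulb_stand side 0.6 [381.7 382. ] cen 385.1 368.4 bb 302 477 153 444 16982 [ 0.6037 -0.1858  0.006 ]
```

```bash
cat > fit.py <<'E'
from h import *
from scipy.optimize import minimize
def cyl(x,y,z0=.188,z1=.212,r=.018):
    a=np.linspace(0,2*np.pi,60); return np.array([[x+r*np.cos(t),y+r*np.sin(t),z] for z in(z0,z1) for t in a])
def sil(c,X):
    m=np.zeros((480*4,640*4),np.uint8); h=cv2.convexHull(((proj(c,X)+.5)*4).astype(np.int32)); cv2.fillConvexPoly(m,h,1); ys,xs=np.nonzero(m); return np.array([xs.mean(),ys.mean()])/4-.5
E
python3 - <<'E'
from fit import *
from scipy.optimize import least_squares
s=readout.get_state(); print(np.round(rot(s["orientation"]).as_matrix(),3))
for c in("top","side"): p=cams.camera_params(c); print(c,-p["R"].T@p["t"])
for n,cs in [("bulb",dict(top=[503.4,249.3],side=[340.9,306.2])),("tube",dict(top=[173.7,189.4],side=[327.3,145.8]))]:
    for use in (["top"],["side"],["top","side"]):
        f=lambda v:np.concatenate([sil(c,cyl(*v))-cs[c] for c in use])
        x0=[.528,-.228] if n=="bulb" else [.54,.24]
        r=least_squares(f,x0,diff_step=5e-3); print(n,use,np.round(r.x,4),np.round(r.fun,2))
# rod top
print("rod top",atz("top",[616,92],.412),atz("side",[473,160],.412))
E
```

```text
[[ 0.     0.306 -0.952]
 [-0.    -0.952 -0.306]
 [-1.     0.     0.   ]]
top [ 3.8580948e-01 -6.0739540e-04  7.9482498e-01]
side [ 0.49276187 -0.61152824  0.59930166]
bulb ['top'] [ 0.5282 -0.226 ] [-0.01 -0.01]
bulb ['side'] [ 0.5276 -0.2286] [0. 0.]
bulb ['top', 'side'] [ 0.5279 -0.227 ] [ 0.71  0.26  0.14 -0.93]
tube ['top'] [0.5395 0.24  ] [ 0. -0.]
tube ['side'] [0.5396 0.2375] [0. 0.]
tube ['top', 'side'] [0.5395 0.2398] [ 0.14 -0.01 -0.12 -0.47]
rod top [ 0.64957428 -0.24289526  0.412     ] [ 0.64767554 -0.25603437  0.412     ]
```

```bash
python3 - <<'E'
import cv2
a=cv2.imread('pics/top0.png')[210:290,450:550]; b=cv2.imread('pics/side0.png')[270:370,290:390]
a=cv2.resize(a,(400,320),interpolation=2);b=cv2.resize(b,(400,400),interpolation=2)
import numpy as np
o=np.zeros((400,800,3),np.uint8);o[:320,:400]=a;o[:,400:]=b;cv2.imwrite('pics/crop0.png',o)
E
```

```text
(no output)
```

View pics/crop0.png

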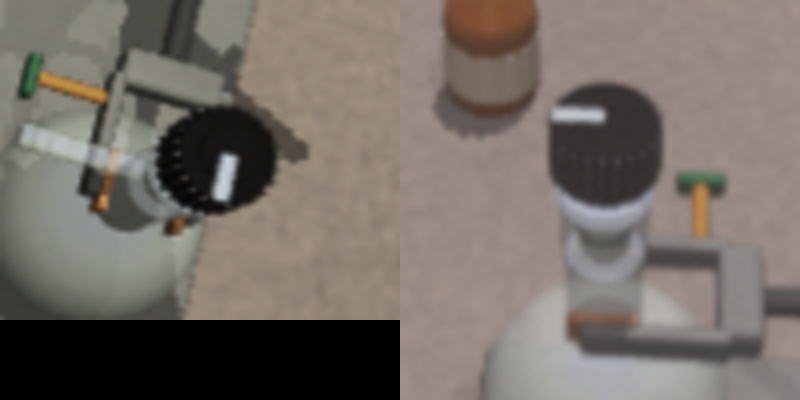

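>>> drive_tool([
  [[0,-0.028,-0.053,0,0,0,255],[0,-0.056,-0.106,0,0,0,255],[0,-0.084,-0.159,0,0,0,255],[0,-0.112,-0.212,0,0,0,255],[0,-0.14,-0.265,0,0,0,255]],
], squeeze=60)

```text
clock: 1.42
tcp_pos: [0.3865, -0.3318, 0.2316]
orientation: [0.11, 0.699, 0.109, -0.698]
wrist_force: [1.1, -0.5, -0.5]
finger_gap: -0.0002
```

```bash
cat > go.py <<'E'
from h import *
C=np.array([.528,-.227,.2]); R0=np.array([[0,.306,-.952],[0,-.952,-.306],[-1,0,0]])
def st():
    s=readout.get_state(); R=rot(s["orientation"]).as_matrix()
    d=R0.T@(s["tcp_pos"]-C)
    print("t",round(s["clock"],2),"tcp",np.round(s["tcp_pos"],4),"rel(tool ax: down,stroke,away) mm",np.round(d*1000,1))
    print("rotvec err vs R0",np.round(Ro.from_matrix(R.T@R0).as_rotvec(),3),"gap",round(s["finger_gap"],4),"F tool",np.round(R0.T@s["wrist_force"],2),"q",np.round(s["joint_pos"],2))
    return s
if __name__=="__main__": st()
E
python3 go.py
```

```text
t 1.43 tcp [ 0.3865 -0.3318  0.2316] rel(tool ax: down,stroke,away) mm [-31.6  56.5 166.8]
rotvec err vs R0 [-0.001 -0.    -0.001] gap -0.0002 F tool [ 0.47  0.86 -0.89] q [-0.87  0.19 -0.12  1.26 -0.    1.96]
```

>>> drive_tool([
  [[0.008,-0.022,-0.036,0,0,0,255],[0.018,-0.044,-0.072,0,0,0,255],[0.036,-0.066,-0.107,0,0,0,255],[0.036,-0.066,-0.107,0,0,0,255],[0.036,-0.066,-0.107,0,0,0,255]],
])

```text
clock: 2.05
tcp_pos: [0.4682, -0.2364, 0.1958]
orientation: [0.11, 0.699, 0.109, -0.698]
wrist_force: [-0.9, 0.1, 0.3]
finger_gap: -0.0001
```

```bash
cat > look.py <<'E'
import sys
from go import *
s=st(); n=sys.argv[1]
a=cams.read_camera("side"); b=cams.read_camera("top")
o=np.zeros((400,800,3),np.uint8)
o[:,:400]=cv2.resize(a[240:380,270:410],(400,400),interpolation=2); o[:,400:]=cv2.resize(b[180:320,430:570],(400,400),interpolation=2)
cv2.imwrite(f"pics/{n}.png",o); cv2.imwrite(f"pics/{n}_side.png",a); cv2.imwrite(f"pics/{n}_top.png",b)
E
python3 look.py a1
```

```text
t 2.05 tcp [ 0.4682 -0.2364  0.1958] rel(tool ax: down,stroke,away) mm [ 4.2 -9.4 59.8]
rotvec err vs R0 [-0.    -0.    -0.001] gap -0.0001 F tool [-0.32 -0.38  0.81] q [-0.62  0.23 -0.16  1.19 -0.    2.21]
```

View pics/a1_side.png

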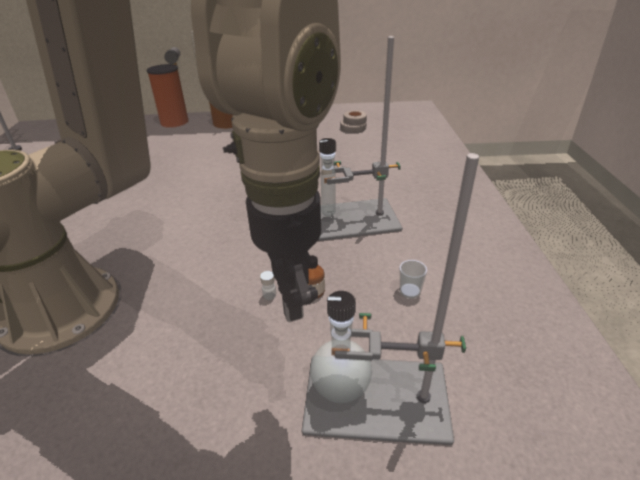

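View pics/a1.png

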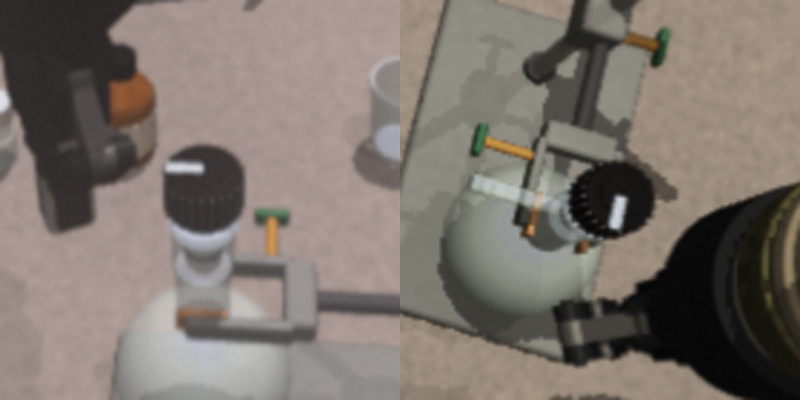

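>>> drive_tool([
  [[0,0,-0.02,0,0,0,255],[0,0,-0.028,0,0,0,255],[0,0,-0.03,0,0,0,255],[0,0,-0.031,0,0,0,255],[0,0,-0.032,0,0,0,255]],
])

```text
clock: 2.78
tcp_pos: [0.4984, -0.2275, 0.1961]
orientation: [0.109, 0.699, 0.108, -0.698]
wrist_force: [-0.9, -0.3, -0.0]
finger_gap: -0.0001
```

```bash
python3 look.py a2
```

```text
t 2.77 tcp [ 0.4984 -0.2275  0.1961] rel(tool ax: down,stroke,away) mm [ 3.9 -8.6 28.3]
rotvec err vs R0 [-0.002 -0.    -0.002] gap -0.0001 F tool [ 0.02 -0.02  0.95] q [-0.57  0.27 -0.1   1.2  -0.    2.26]
```

View pics/a2.png

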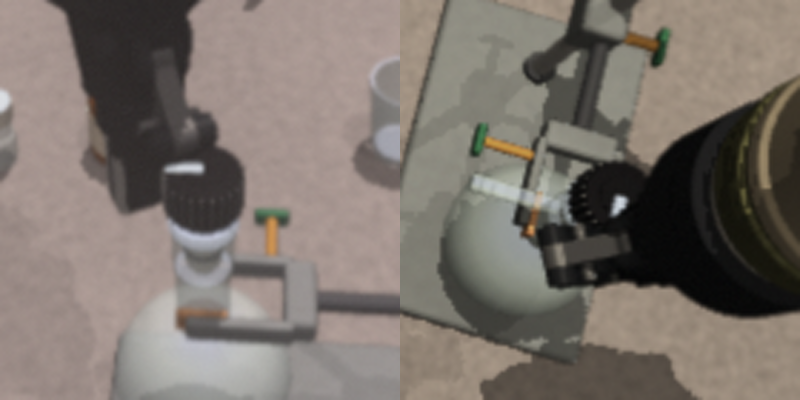

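>>> drive_tool([
  [[0,0,-0.001,0,0,0,255],[0,0,-0.002,0,0,0,255],[0,0,-0.003,0,0,0,255],[0,0,-0.003,0,0,0,255],[0,0,-0.003,0,0,0,255]],
])

```text
clock: 3.5
tcp_pos: [0.4988, -0.2272, 0.196]
orientation: [-0.109, -0.697, -0.108, 0.7]
wrist_force: [-7.2, -2.0, 2.9]
finger_gap: 0.0003
```

```bash
python3 go.py
```

```text
t 3.5 tcp [ 0.4988 -0.2272  0.196 ] rel(tool ax: down,stroke,away) mm [ 4.  -8.7 27.9]
rotvec err vs R0 [-0.003  0.005 -0.002] gap 0.0003 F tool [-2.94 -0.26  7.5 ] q [-0.57  0.28 -0.09  1.2  -0.    2.26]
```

>>> drive_tool([
  [[0,0.003,-0.003,0,0,0,255],[0,0.007,-0.003,0,0,0,255],[0,0.011,-0.003,0,0,0,255],[0,0.015,-0.003,0,0,0,255],[0,0.019,-0.003,0,0,0,255]],
])

```text
clock: 4.12
tcp_pos: [0.5045, -0.2444, 0.1958]
orientation: [-0.109, -0.695, -0.108, 0.702]
wrist_force: [-8.7, -2.0, 3.6]
finger_gap: -0.0002
```

```bash
python3 look.py a3
```

```text
t 4.12 tcp [ 0.5045 -0.2444  0.1958] rel(tool ax: down,stroke,away) mm [ 4.2  9.3 27.7]
rotvec err vs R0 [-0.004  0.01   0.   ] gap -0.0002 F tool [-3.55 -0.74  8.89] q [-0.59  0.3  -0.05  1.22 -0.01  2.24]
```

View pics/a3.png

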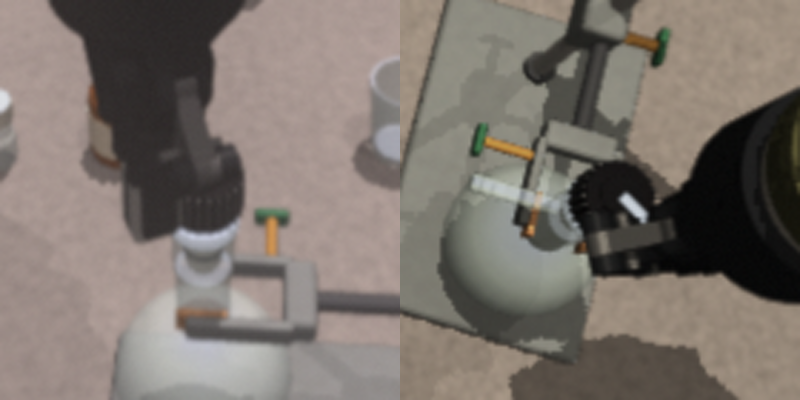

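>>> drive_tool([
  [[0,0.001,0.006,0,0.01,0,255],[0,-0.006,0.008,0,0.01,0,255],[0,-0.014,0.008,0,0.01,0,255],[0,-0.02,0.005,0,0.01,0,255],[0,-0.02,0.001,0,0.01,0,255]],
])

```text
clock: 4.85
tcp_pos: [0.4984, -0.2256, 0.196]
orientation: [0.109, 0.699, 0.108, -0.698]
wrist_force: [-3.5, -0.9, 1.0]
finger_gap: -0.0001
```

```bash
python3 go.py
```

```text
t 4.85 tcp [ 0.4984 -0.2256  0.196 ] rel(tool ax: down,stroke,away) mm [  4.  -10.4  27.8]
rotvec err vs R0 [-0.004 -0.001 -0.002] gap -0.0001 F tool [-1.01 -0.24  3.62] q [-0.57  0.27 -0.1   1.2  -0.    2.26]
```

>>> drive_tool([
  [[0,0.001,-0.003,0,0,0,255],[0,0.006,-0.003,0,0,0,255],[0,0.011,-0.003,0,0,0,255],[0,0.016,-0.003,0,0,0,255],[0,0.021,-0.003,0,0,0,255]],
])

```text
clock: 5.48
tcp_pos: [0.5053, -0.2447, 0.1957]
orientation: [-0.108, -0.697, -0.108, 0.7]
wrist_force: [-5.8, -0.0, 1.5]
finger_gap: 0.0001
```

```bash
python3 look.py a4
```

```text
t 5.47 tcp [ 0.5053 -0.2447  0.1957] rel(tool ax: down,stroke,away) mm [ 4.3  9.9 27.1]
rotvec err vs R0 [-0.004  0.004  0.   ] gap 0.0001 F tool [-1.48 -1.75  5.53] q [-0.59  0.3  -0.06  1.21 -0.    2.24]
```

View pics/a4.png

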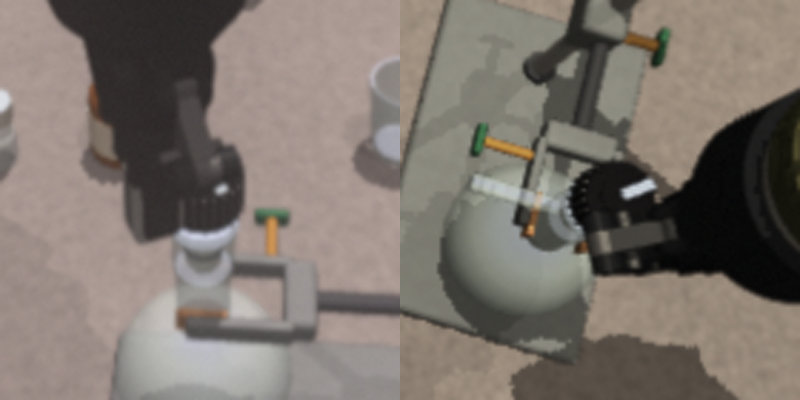

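>>> drive_tool([
  [[0,0.001,0.006,0,0.004,0,255],[0,-0.006,0.008,0,0.004,0,255],[0,-0.014,0.008,0,0.004,0,255],[0,-0.021,0.005,0,0.004,0,255],[0,-0.021,0.001,0,0.004,0,255]],
])

```text
clock: 6.2
tcp_pos: [0.4986, -0.2249, 0.1958]
orientation: [0.109, 0.699, 0.108, -0.699]
wrist_force: [-8.6, -0.3, 2.5]
finger_gap: 0.0003
```

>>> drive_tool([
  [[0,0.001,-0.003,0,0,0,255],[0,0.006,-0.003,0,0,0,255],[0,0.011,-0.003,0,0,0,255],[0,0.016,-0.003,0,0,0,255],[0,0.021,-0.003,0,0,0,255]],
])

```text
clock: 6.82
tcp_pos: [0.5045, -0.2441, 0.1956]
orientation: [-0.108, -0.696, -0.108, 0.701]
wrist_force: [-8.7, -2.0, 3.2]
finger_gap: 0.0005
```

```bash
cat > ang.py <<'E'
from go import *
def ang(im,cam="top",z=.212):
    c=atz(cam,proj(cam,[[C[0],C[1],z]])[0],z)
    hsv=im.astype(int); w=(hsv.min(2)>150)
    ys,xs=np.nonzero(w); best=[]
    cp=proj(cam,[[C[0],C[1],z]])[0]
    m=(np.hypot(xs-cp[0],ys-cp[1])<20)
    pts=np.array([atz(cam,[x,y],z)[:2]-C[:2] for x,y in zip(xs[m],ys[m])])
    if len(pts)==0: return None,0
    pts=pts[np.hypot(*pts.T)<.0185]
    if len(pts)==0: return None,0
    v=pts.mean(0); return np.degrees(np.arctan2(v[1],v[0]))%360,len(pts),np.round(v*1000,1)
if __name__=="__main__":
    import sys
    for f in sys.argv[1:]:
        c="side" if "side" in f else "top"
        print(f,ang(cv2.imread(f),c,.212))
E
python3 look.py a5; python3 ang.py pics/top0.png pics/a1_top.png pics/a3_top.png pics/a4_top.png pics/a5_top.png pics/side0.png
```

```text
t 6.83 tcp [ 0.5045 -0.2441  0.1956] rel(tool ax: down,stroke,away) mm [ 4.4  9.1 27.6]
rotvec err vs R0 [-0.005  0.007  0.001] gap 0.0005 F tool [-3.18 -0.79  8.92] q [-0.59  0.3  -0.06  1.22 -0.    2.24]
pics/top0.png (np.float64(170.27479573472556), 36, array([-8.3,  1.4]))
pics/a1_top.png (np.float64(170.27479573472556), 36, array([-8.3,  1.4]))
pics/a3_top.png (np.float64(233.73024499157623), 29, array([-4.5, -6.1]))
pics/a4_top.png (np.float64(303.57915716896423), 37, array([ 4.9, -7.3]))
pics/a5_top.png (np.float64(7.215553848273161), 35, array([9. , 1.1]))
pics/side0.png (np.float64(172.19884641640306), 33, array([-9.7,  1.3]))
```

View pics/a5.png

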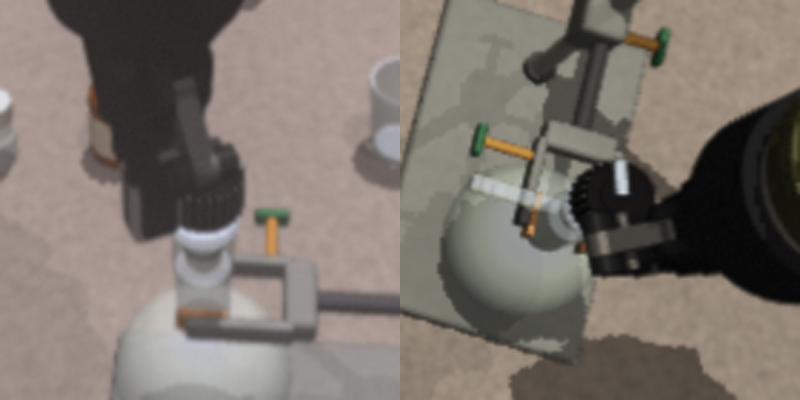

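>>> drive_tool([
  [[0,0.001,0.006,0,0.007,0,255],[0,-0.006,0.008,0,0.007,0,255],[0,-0.014,0.008,0,0.007,0,255],[0,-0.0205,0.005,0,0.007,0,255],[0,-0.0205,0.002,0,0.007,0,255]],
])

```text
clock: 7.55
tcp_pos: [0.4976, -0.2253, 0.1959]
orientation: [0.109, 0.699, 0.108, -0.698]
wrist_force: [-0.6, 0.1, 0.3]
finger_gap: -0.0
```

>>> drive_tool([
  [[0,0.001,-0.003,0,0,0,255],[0,0.006,-0.003,0,0,0,255],[0,0.011,-0.003,0,0,0,255],[0,0.016,-0.003,0,0,0,255],[0,0.021,-0.003,0,0,0,255]],
])

```text
clock: 8.18
tcp_pos: [0.5049, -0.2444, 0.1955]
orientation: [-0.108, -0.698, -0.108, 0.7]
wrist_force: [-4.2, 0.6, 2.5]
finger_gap: -0.0001
```

```bash
python3 look.py a6; python3 ang.py pics/a6_top.png
```

```text
t 8.18 tcp [ 0.5049 -0.2444  0.1955] rel(tool ax: down,stroke,away) mm [ 4.5  9.4 27.3]
rotvec err vs R0 [-0.005  0.002  0.   ] gap -0.0001 F tool [-2.46 -1.92  3.84] q [-0.59  0.3  -0.06  1.21 -0.    2.24]
pics/a6_top.png (np.float64(67.59091085976172), 37, array([3.3, 7.9]))
```

>>> drive_tool([
  [[0,0.001,0.006,0,0.002,0,255],[-0.001,-0.006,0.008,0,0.002,0,255],[-0.001,-0.014,0.008,0,0.002,0,255],[-0.001,-0.0205,0.005,0,0.002,0,255],[-0.001,-0.0205,0.001,0,0.002,0,255]],
])

```text
clock: 8.9
tcp_pos: [0.4986, -0.225, 0.1968]
orientation: [0.109, 0.699, 0.108, -0.699]
wrist_force: [-5.0, -1.2, 1.6]
finger_gap: -0.0001
```

>>> drive_tool([
  [[0,0.001,-0.003,0,0,0,255],[0,0.006,-0.003,0,0,0,255],[0,0.011,-0.003,0,0,0,255],[0,0.016,-0.003,0,0,0,255],[0,0.021,-0.003,0,0,0,255]],
])

```text
clock: 9.52
tcp_pos: [0.5044, -0.2442, 0.1965]
orientation: [-0.108, -0.696, -0.107, 0.701]
wrist_force: [-9.6, -1.4, 3.9]
finger_gap: -0.0002
```

```bash
python3 look.py a7; python3 ang.py pics/a7_top.png
```

```text
t 9.53 tcp [ 0.5044 -0.2442  0.1965] rel(tool ax: down,stroke,away) mm [ 3.5  9.2 27.7]
rotvec err vs R0 [-0.005  0.007  0.   ] gap -0.0002 F tool [-3.88 -1.56  9.55] q [-0.59  0.3  -0.06  1.22 -0.    2.24]
pics/a7_top.png (np.float64(138.76161755271622), 24, array([-4.3,  3.8]))
```

View pics/a7.png

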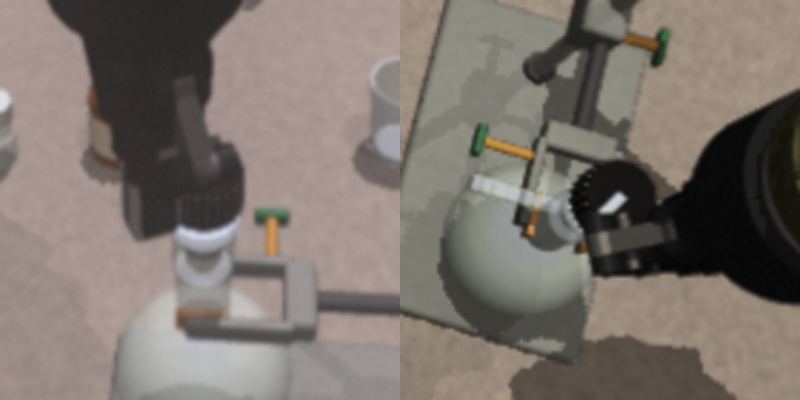

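>>> drive_tool([
  [[0,0.001,0.006,0,0.007,0,255],[0,-0.006,0.008,0,0.007,0,255],[0,-0.014,0.008,0,0.007,0,255],[0,-0.0205,0.005,0,0.007,0,255],[0,-0.0205,0.001,0,0.007,0,255]],
])

```text
clock: 10.25
tcp_pos: [0.4984, -0.2252, 0.1967]
orientation: [0.108, 0.699, 0.107, -0.698]
wrist_force: [-2.1, -0.7, -0.3]
finger_gap: -0.0005
```

>>> drive_tool([
  [[0,0.001,-0.003,0,0,0,255],[0,0.006,-0.003,0,0,0,255],[0,0.011,-0.003,0,0,0,255],[0,0.016,-0.003,0,0,0,255],[0,0.021,-0.003,0,0,0,255]],
])

```text
clock: 10.88
tcp_pos: [0.5051, -0.2444, 0.1964]
orientation: [-0.108, -0.698, -0.107, 0.7]
wrist_force: [-6.5, -0.5, 1.9]
finger_gap: 0.0003
```

```bash
python3 look.py a8; python3 ang.py pics/a8_top.png
```

```text
t 10.88 tcp [ 0.5051 -0.2444  0.1964] rel(tool ax: down,stroke,away) mm [ 3.6  9.6 27.1]
rotvec err vs R0 [-0.005  0.004 -0.   ] gap 0.0003 F tool [-1.9  -1.49  6.37] q [-0.59  0.3  -0.06  1.22 -0.    2.24]
pics/a8_top.png (np.float64(222.53889204667223), 20, array([-3.8, -3.4]))
```

>>> drive_tool([
  [[0,0.001,0.006,0,0.004,0,255],[-0.001,-0.006,0.008,0,0.004,0,255],[-0.001,-0.014,0.008,0,0.004,0,255],[-0.001,-0.0205,0.005,0,0.004,0,255],[-0.001,-0.0205,0.0015,0,0.004,0,255]],
])

```text
clock: 11.6
tcp_pos: [0.4985, -0.2253, 0.1976]
orientation: [0.108, 0.699, 0.107, -0.698]
wrist_force: [-2.6, -0.1, 0.4]
finger_gap: -0.0001
```

>>> drive_tool([
  [[0,0.001,-0.003,0,0,0,255],[0,0.006,-0.003,0,0,0,255],[0,0.011,-0.003,0,0,0,255],[0,0.016,-0.003,0,0,0,255],[0,0.021,-0.003,0,0,0,255]],
])

```text
clock: 12.22
tcp_pos: [0.5046, -0.2445, 0.1973]
orientation: [-0.108, -0.697, -0.107, 0.701]
wrist_force: [-8.3, -1.3, 4.7]
finger_gap: 0.0
```

```bash
python3 look.py a9; python3 ang.py pics/a9_top.png
```

```text
t 12.22 tcp [ 0.5046 -0.2445  0.1973] rel(tool ax: down,stroke,away) mm [ 2.7  9.5 27.7]
rotvec err vs R0 [-0.006  0.005 -0.   ] gap 0.0 F tool [-4.65 -1.35  8.32] q [-0.59  0.3  -0.06  1.22 -0.    2.24]
pics/a9_top.png (np.float64(281.15756448314096), 37, array([ 1.9, -9.4]))
```

View pics/a9.png

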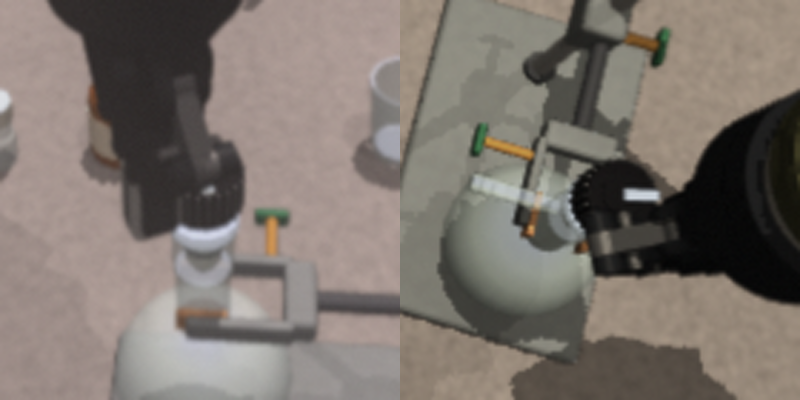

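>>> drive_tool([
  [[0,0.001,0.006,0,0.005,0,255],[0,-0.006,0.008,0,0.005,0,255],[0,-0.014,0.008,0,0.005,0,255],[0,-0.0205,0.005,0,0.005,0,255],[0,-0.0205,0.001,0,0.005,0,255]],
])

```text
clock: 12.95
tcp_pos: [0.4985, -0.2254, 0.1976]
orientation: [0.108, 0.699, 0.107, -0.698]
wrist_force: [-2.8, -0.2, 1.5]
finger_gap: -0.0001
```

>>> drive_tool([
  [[0,0.001,-0.003,0,0,0,255],[0,0.006,-0.003,0,0,0,255],[0,0.011,-0.003,0,0,0,255],[0,0.016,-0.003,0,0,0,255],[0,0.021,-0.003,0,0,0,255]],
])

```text
clock: 13.58
tcp_pos: [0.5052, -0.2446, 0.1973]
orientation: [-0.108, -0.697, -0.107, 0.7]
wrist_force: [-6.3, -0.5, 2.0]
finger_gap: 0.0003
```

```bash
python3 look.py a10; python3 ang.py pics/a10_top.png
```

```text
t 13.57 tcp [ 0.5052 -0.2446  0.1973] rel(tool ax: down,stroke,away) mm [ 2.7  9.8 27.1]
rotvec err vs R0 [-0.006  0.005 -0.001] gap 0.0003 F tool [-2.03 -1.46  6.15] q [-0.59  0.3  -0.05  1.22 -0.    2.24]
pics/a10_top.png (np.float64(341.4125941866077), 35, array([ 9.4, -3.2]))
```

>>> drive_tool([
  [[0,0.001,0.006,0,0.005,0,255],[-0.001,-0.006,0.008,0,0.005,0,255],[-0.001,-0.014,0.008,0,0.005,0,255],[-0.001,-0.0205,0.005,0,0.005,0,255],[-0.001,-0.0205,0.0015,0,0.005,0,255]],
])

```text
clock: 14.3
tcp_pos: [0.4986, -0.2255, 0.1985]
orientation: [0.108, 0.699, 0.107, -0.698]
wrist_force: [-4.0, -1.1, 1.0]
finger_gap: -0.0001
```

>>> drive_tool([
  [[0,0.001,-0.003,0,0,0,255],[0,0.006,-0.003,0,0,0,255],[0,0.011,-0.003,0,0,0,255],[0,0.016,-0.003,0,0,0,255],[0,0.021,-0.003,0,0,0,255]],
])

```text
clock: 14.92
tcp_pos: [0.5047, -0.2447, 0.1982]
orientation: [-0.108, -0.697, -0.107, 0.701]
wrist_force: [-9.2, -2.0, 4.4]
finger_gap: -0.0
```

```bash
python3 look.py a11; python3 ang.py pics/a11_top.png
```

```text
t 14.93 tcp [ 0.5047 -0.2447  0.1982] rel(tool ax: down,stroke,away) mm [ 1.8  9.7 27.6]
rotvec err vs R0 [-0.006  0.005 -0.   ] gap -0.0 F tool [-4.39 -0.94  9.33] q [-0.59  0.3  -0.05  1.22 -0.    2.24]
pics/a11_top.png (np.float64(41.90330130977136), 33, array([6.2, 5.6]))
```

>>> drive_tool([
  [[0,0.001,0.006,0,0.005,0,255],[0,-0.006,0.008,0,0.005,0,255],[0,-0.014,0.008,0,0.005,0,255],[0,-0.0205,0.005,0,0.005,0,255],[0,-0.0205,0.001,0,0.005,0,255]],
])

```text
clock: 15.65
tcp_pos: [0.4986, -0.2256, 0.1985]
orientation: [0.108, 0.699, 0.107, -0.698]
wrist_force: [-3.8, 0.2, 0.5]
finger_gap: 0.0001
```

>>> drive_tool([
  [[0,0.001,-0.003,0,0,0,255],[0,0.006,-0.003,0,0,0,255],[0,0.011,-0.003,0,0,0,255],[0,0.016,-0.003,0,0,0,255],[0,0.021,-0.003,0,0,0,255]],
])

```text
clock: 16.27
tcp_pos: [0.5054, -0.2448, 0.1982]
orientation: [-0.108, -0.698, -0.107, 0.7]
wrist_force: [-5.7, -0.3, 2.2]
finger_gap: 0.0
```

>>> drive_tool([
  [[0,0.001,0.006,0,0.005,0,255],[0,-0.006,0.008,0,0.005,0,255],[0,-0.014,0.008,0,0.005,0,255],[0,-0.0205,0.005,0,0.005,0,255],[0,-0.0205,0.0015,0,0.005,0,255]],
])

```text
clock: 16.9
tcp_pos: [0.4981, -0.2249, 0.1984]
orientation: [0.108, 0.699, 0.107, -0.698]
wrist_force: [1.5, 0.2, 0.6]
finger_gap: 0.0001
```

>>> drive_tool([
  [[0,0.001,-0.003,0,0,0,255],[0,0.006,-0.003,0,0,0,255],[0,0.011,-0.003,0,0,0,255],[0,0.016,-0.003,0,0,0,255],[0,0.021,-0.003,0,0,0,255]],
])

```text
clock: 17.52
tcp_pos: [0.5043, -0.244, 0.1981]
orientation: [-0.107, -0.697, -0.107, 0.701]
wrist_force: [-8.6, -1.0, 3.2]
finger_gap: -0.0
```

```bash
python3 look.py a12; python3 ang.py pics/a12_top.png
```

```text
t 17.52 tcp [ 0.5043 -0.244   0.1981] rel(tool ax: down,stroke,away) mm [ 1.9  8.9 27.8]
rotvec err vs R0 [-0.006  0.005  0.001] gap -0.0 F tool [-3.21 -1.68  8.48] q [-0.59  0.3  -0.05  1.22 -0.    2.25]
pics/a12_top.png (np.float64(209.59295632007132), 18, array([-3.6, -2. ]))
```

View pics/a12.png

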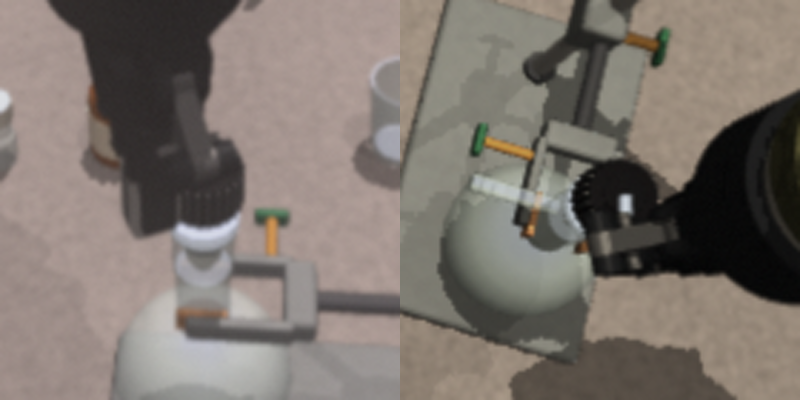

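>>> drive_tool([
  [[0,0,0.01,0,0,0,255],[0,0,0.035,0,0,0,255],[0,0,0.075,0,0,0,255],[0,0,0.115,0,0,0,255],[0,0,0.15,0,0,0,255]],
])

```text
clock: 18.25
tcp_pos: [0.361, -0.2903, 0.199]
orientation: [-0.108, -0.698, -0.106, 0.7]
wrist_force: [-0.1, 0.3, 0.6]
finger_gap: 0.0
```

```bash
python3 look.py a13; python3 ang.py pics/a13_top.png; sed -i 's/\.212)))*$/&/' ang.py; python3 - <<'E'
from ang import *
for c in("top","side"): print(c,ang(cv2.imread(f"pics/a13_{c}.png"),c,.216))
for n,z in [("tube_rim",.2),("amber_bottle",.04),("vial",.027),("beaker",.03)]:
    for c in ("top","side"):
        for r in finder.regions_of(c,n)[:2]:
            ys,xs=np.nonzero(r["pixels"]); print(n,c,round(r["conf"],2),xs.mean().round(1),ys.mean().round(1))
E
```

```text
t 18.25 tcp [ 0.361  -0.2903  0.199 ] rel(tool ax: down,stroke,away) mm [  1.    9.1 178.4]
rotvec err vs R0 [-0.007  0.004 -0.002] gap 0.0 F tool [-0.62 -0.32 -0.02] q [-0.85  0.11 -0.29  1.17 -0.    1.99]
pics/a13_top.png (np.float64(199.4979550414199), 32, array([-7.8, -2.8]))
top (np.float64(187.77794749985648), 32, array([-8.7, -1.2]))
side (np.float64(186.87431115931554), 39, array([-9.2, -1.1]))
tube_rim top 0.65 173.8 189.5
tube_rim side 0.62 327.3 146.0
tube_rim side 0.27 267.9 285.0
amber_bottle top 0.62 329.5 264.1
amber_bottle side 0.61 312.2 279.2
amber_bottle side 0.31 327.7 185.1
vial top 0.45 324.6 313.5
vial side 0.68 267.9 285.5
beaker top 0.8 352.9 161.9
beaker side 0.94 411.7 278.2
```

View pics/a13.png

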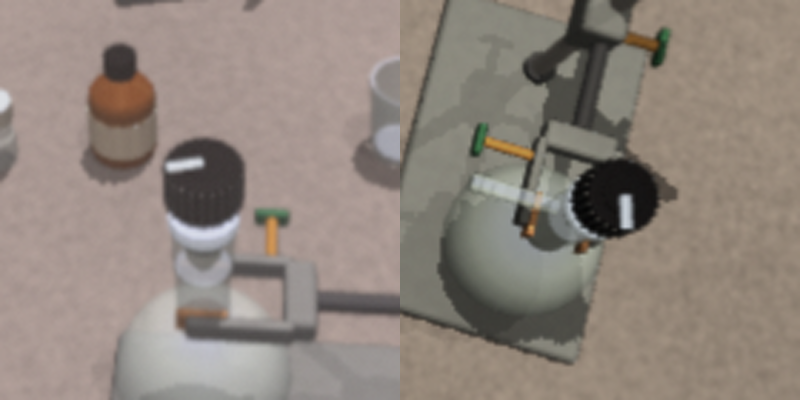

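View pics/a13_side.png

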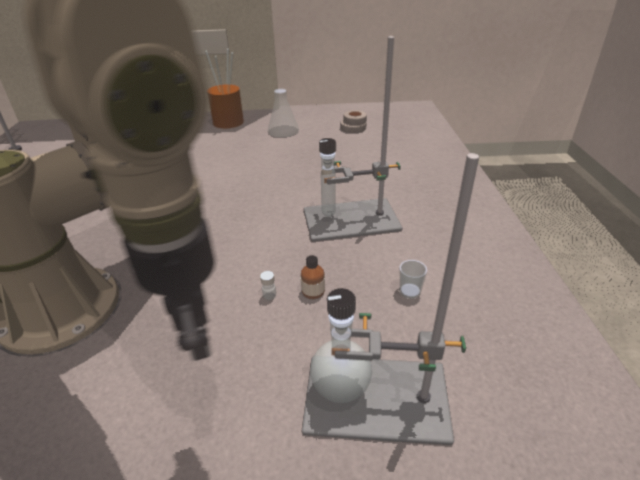

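```bash
python3 -c "
from workcell import env
print(env.hand_in())"
```

```text
the job is handed in; nothing more can be done
None
```

I opened the round-bulb ampoule's tap by about two turns and handed the job in at about 18.7 s of the 61 s allowed; no verdict was reported.

- **Method:** I rolled the side of the closed fingertips along the outside of the knob's rim. It took 12 straight strokes of about 20 mm, and the sideways push on the rim read at most about 10 N. The knob was never between the fingers.
- **Tap angle:** The white index line ended about 15–17° past two full turns, so roughly 12.85 rad against a target of 12.57 ± 1.57. Both cameras agreed, at 188° and 187°, when I used the 4 mm rise expected for two turns. Using the shut height instead, the top camera read 199°, which is still within tolerance.
- **Whole turns:** I kept count from pictures after nearly every stroke. Some mid-stroke readings were rough because the finger partly hid the line. The two strokes before the final look were checked only by that look, with the hand drawn clear.
- **Other objects:** The bottle, vial, beaker and slim tube's knob show at the same pixels as at the start, to about half a pixel. The one exception is the vial in the side view, where the finder did not pick it out at the start. I did not measure the slim tap's own index line; the hand never came near it.
- **Clearance:** The hand ended about 18 cm from the knob with no contact force.
- **Vertical load:** While pressing, the wrist also read up to about 5 N vertically, so the knob was pushed down slightly.

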